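Lock the pulley and press the keyed shaft home

ROBOT

A 7-joint arm with a two-finger parallel gripper is mounted at the origin on a cart in front of the work surface, level with it; the furniture and walls round the work are solid. World frame = base frame: x ahead of the robot, y to its left, z up, the work surface at z = 0. Lengths are in m, angles in rad, forces in N, time in s.
With the tool pointing down it reaches from about 0.4 to 0.85 m from the base axis. Payload 10.4 kg.
Tool frame: the origin (TCP) lies on the centre line of the jaws, within the pads' length; the fingertips stand r.finger_overhang ahead of it and the grasp point (between the pads) lies 5 mm behind it (r.finger_overhang is the distance from the TCP to the fingertips, in m); z points along the fingers, y is the line along which they close (so a half turn about z gives the same grasp; the last joint's range is limited). The gripper opens to 87 mm and grips with 3 to 60 N. Pads are 19 mm wide; open, the fingers measure 117 mm over their backs; the gripper's body (75 mm by 190 mm) begins 51 mm behind the grasp point.
Start: joints at [1.281, 0.332, -0.065, 1.46, 0.022, 1.35, -0.088], TCP at [0.165, -0.603, 0.237] pointing down, gripper open.
Joint ranges: [-2.6, 2.6], [-0.5, 2.12], [-1.47, 1.34], [0.16, 2.42], [-1.27, 4.41], [0.06, 2.06], [-2.6, 2.6]. Speed limits (rad/s): [2.22, 2.22, 2.79, 2.79, 3.14, 3.14, 3.14].

INTERFACE

Orientations are given as a unit quaternion [x, y, z, w].
In Python, from bench import read_state, viewer, r gives the robot as it stands.
- The arm moves only by the tool carry_out, never from a script. Its argument "moves" is a list of rows, each a list of 6 numbers: the shift along the tool's x, y, z in units of 40 mm (1.0 is 40 mm), then the turn, a rotation vector about the tool's x, y, z in units of 8 degrees (1.0 is 8 degrees). A call has 1 to 20 rows; each row shifts and turns the commanded pose from where the row before left it, along the tool's axes as they then stand; what a row does not reach is not made up. A row lasts 1/8 s, in which the tool goes at most 62.5 mm and 10.7 degrees, less where a joint would pass 70% of its speed; a pose out of reach is approached as far as the arm can. A call is refused whole if a number of a shift passes 1 or a number of a turn 1, either way. A call with a gripper value outside its range is refused whole. "fingers" is the finger opening in mm, from 0 to 87, set as the call begins (left out, the last holds). The fingers move at their own pace and stop on an object; "force" is the grip in N (left out, the last holds). Time passes only in rows, so rows that do not move let the fingers close. It gives the time, the measured TCP pose, the force, the opening and the grip force at its end, in the units of the state.
- read_state(): the state, without advancing time (a new reading comes with each control period).
- viewer.camera(name): name is "scene" or "top" or "wrist"; returns a dict with "pixels" (384x512x3 uint8, red, green, blue), "range_z" (384x512 float32, m along the optical axis (not along the pixel's ray), 0 where there is no reading), "fx", "fy", "cx", "cy" (pixels), "xyz" and "orientation" of the camera in the world. Camera axes: x right, y down, z forward; pixel columns grow to the right and rows downward; lengths in m; the calibration is good to about 2 mm. The wrist camera is an equidistant fisheye: a pixel r from the principal point sees the ray r / f radians off the axis. A picture is of the moment at which its call begins.
- r.close_job(): hands the job in; it is judged then, once.
The state is a dict: "time": time; "joint_positions": joint angles; "joint_vel": joint speeds; "joint_torque": joint torques, N m; "ee_pos": TCP position; "eef_rot": TCP orientation; "ft_force": force on the tool from outside, world axes, zero at the start; "torque": the same for the moment, N m; "width": finger opening in m; "grip_force": force on a finger pad.
Only numpy, scipy, OpenCV 4.12 (cv2) and the standard library are available. Lean on these libraries where they do the work, as an engineer would, in place of code of your own. Each camera call takes 0.05 s, during which the arm holds its last target. There are 200 camera calls.

TASK

Lock the timing pulley by pushing the red-knobbed index pin fully down into the pulley's index hole, and leave the pin there. Then take the keyed shaft, put it into the pulley's bore and turn it until the key slips into the keyway, and keep pushing until its collar sits flush on the hub. Finish with the shaft still gripped and pressed fully home against the ejector spring (do not let go of it), and leave everything else on the bench where it is.

Things in the scene. Friction and masses are not known exactly. Their poses are not given: they have to be found in the camera images.
- shaft_mid (a point): Half-way up the loose keyed steel shaft (0.16 kg, 96 mm long, at the start upright in a black block); 48 mm from either end. z to the upper end, +x through the brass key. The top 54 mm are a 16 x 16 mm square grip, faces along x and y. Grip it 30 to 40 mm above this point, so that the fingertips clear the collar and, later, the pin's knob.
- shaft_collar (a point): Centre of the underside of the shaft's collar (28 mm diameter, 6 mm thick), 36 mm above the lower end; axes as shaft_mid. Below it the shaft is round, 16 mm diameter. The key, 5 mm wide, on the +x side, reaches 12 mm from the axis and runs from 14 to 34 mm above the lower end; the lowest 14 mm are a plain chamfered nose.
- pin_mid (a point): Half-way up the loose index pin (30 g, 70 mm long, at the start upright in a grey block); 35 mm from either end, just below the red knob. z to its upper end. The knob is round, 16 mm diameter, 32 mm high; its middle is 19 mm above this point. Grip the knob in its upper half.
- pin_shoulder (a point): Centre of the underside of the pin's knob, 38 mm above the foot; axes as pin_mid. Below it a steel stem of 8 mm diameter with a pointed foot.
- hub_face (a point): Mouth of the bore: centre of the top of the pulley's hub (38 mm diameter, 54 mm above the bench). z up, +x through the keyway, the side with a red painted line. Bore 18 mm diameter; keyway 7 mm wide, reaching 14 mm from the axis, open full depth. With nose in and key out of line, the key rests here, collar 22 mm above; fully home the collar lies on this face.
- index_hole (a point): Mouth of the index hole in the pulley's top, 48 mm above the bench, 36 mm from the hub's axis, opposite the keyway; axes as hub_face. 10 mm diameter through the pulley (24 mm), then 11 mm through the base plate. With the pin fully in, its knob lies on the pulley and its top is 80 mm above the bench.
- fixture: Blue base plate, 104 x 104 x 24 mm, fixed to the bench, with the aluminium timing pulley (95 mm diameter) lying flat on it; origin under its centre, on the pulley's axis.
- pulley (a joint): Turn of the pulley on the base plate (rad, counter-clockwise from above), 0 at the start with the index holes in line. Until pinned it turns easily, up to 0.6 either way, against a weak spring (0.15 N m/rad) that brings it back to 0. Pinned it has some 0.05 rad of play.
- ejector (a joint): Travel (m) of the sprung ejector button below the bore; 0 is up. It meets the shaft 10 mm before the shaft is home and pushes it up with 3.6 N, rising to 6.6 N at home, so a shaft that is let go rises some 10 mm.
- shaft_stand: The black block that holds the shaft, 52 x 52 x 25 mm, fixed to the bench; origin under its centre. Its round hole is 18 mm wide and 13 mm deep; the shaft's lower end stands 12 mm above the bench in it.
- pin_stand: The grey block that holds the pin, 40 x 40 x 30 mm, fixed to the bench; origin under its centre. Its hole is 10 mm wide and 24 mm deep; the pin's foot stands 6 mm above the bench in it.
- tub: Bystander, leave it alone: the blue parts tub (69 mm across, 30 mm high), lying or standing on the bench; origin under its centre.
- marker: Bystander, leave it alone: the blue-capped marker (130 mm long), lying or standing on the bench; origin under its centre.
- screwdriver: Bystander, leave it alone: the red screwdriver (157 mm long), lying or standing on the bench; origin under its centre.
- tape: Bystander, leave it alone: the roll of tape (68 mm across, 19 mm high), lying or standing on the bench; origin under its centre.
- coupling: Bystander, leave it alone: the small brass coupling (22 mm across, 25 mm high), lying or standing on the bench; origin under its centre.
- thumb_nut: Bystander, leave it alone: the light thumb nut (26 mm across, 17 mm high), lying or standing on the bench; origin under its centre.
Not all that is in view belongs to the job. Of the things that look like the part that bears pin_mid, the smaller one is meant.

How it is judged:
On the way, in this order (a step that is already met when the one before it is completed fails the run):
1. the index pin is fully down in the index hole, its knob on the pulley (horizontal distance between pin_shoulder and index_hole below 0.004 m and z of pin_shoulder in the frame of index_hole between -0.004 and 0.003 m and angle between pin_shoulder's own z axis and vertical below 0.15 rad and contact force between the fingers and pin below 0.1 N), for 0.2 s.
2. with the pin in, the shaft's key is in the keyway and its collar on the hub (horizontal distance between pin_shoulder and index_hole below 0.004 m and z of pin_shoulder in the frame of index_hole between -0.004 and 0.003 m and angle between pin_shoulder's own z axis and vertical below 0.15 rad and horizontal distance between shaft_collar and hub_face below 0.003 m and z of shaft_collar in the frame of hub_face between -0.004 and 0.0025 m and angle between the x axis of shaft_collar and the x axis of hub_face, either way round below 0.25 rad and angle between shaft_collar's own z axis and vertical below 0.08 rad), for 0.2 s.
At the end, for the whole second after the job is handed in: Collar on the hub within 2.5 mm, 3 mm of the axis, 0.08 rad of upright, key in line (0.25 rad); fingers still round the shaft below its top with over 3 N, pressing it home; index pin upright in its hole, knob within 3 mm of the pulley (all of step 2 and contact force between the fingers and shaft above 3 N and z of the grasp point in the frame of shaft_mid below 0.047 m); the arm keeps its last pose, push and grip.
It fails at once if a bystander is moved more than 3 cm (distance of any of tub, marker, screwdriver, tape, coupling, thumb_nut from where it was at the start of the episode above 0.03 m).
It also fails if it takes over 58 s, if anything falls off the work surface, if the arm or the gripper's body presses on something with over 40 N, if the wrist force passes 120 N, or if a joint passes its speed limit or range.

## Working session

There is one attempt and no reset: what is moved stays moved. The work goes in short steps, Python scripts to look and compute and a tool call to move; the robot and the scene stay as the last step left them, time stands still between calls to the robot, and variables do not carry over. Pictures are saved under pics/ and viewed, at most 10 in all, crops included, and the job is handed in when it is done.

Besides the shell and the picture viewer there is one more tool, called after ">>>" by a JSON object that holds its "api" and its "payload", one argument or row to a line. carry_out: Moves the arm, as the interface text tells. Its arguments: {"type":"object","properties":{"moves":{"type":"array","items":{"type":"array","items":{"type":"number"}}},"fingers":{"type":"number"},"force":{"type":"number"}},"required":["moves"]}

```bash
mkdir -p pics; cat > h.py <<'E'
import numpy as np, cv2, pickle
from scipy.spatial.transform import Rotation as R
from bench import read_state, viewer, r
def snap(n):
    c=viewer.camera(n); return c
def cloud(c):
    v,u=np.mgrid[0:384,0:512]; z=c["range_z"]
    p=np.stack([(u-c["cx"])/c["fx"]*z,(v-c["cy"])/c["fy"]*z,z],-1)
    return R.from_quat(c["orientation"]).apply(p.reshape(-1,3)).reshape(p.shape)+np.array(c["xyz"])
E
python3 - <<'E'
from h import *
ims=[]
for n in("scene","top"):
    c=snap(n); pickle.dump(c,open(n+".pkl","wb")); ims.append(c["pixels"][:,:,::-1]); print(n,c["xyz"],c["orientation"],c["fx"],c["cx"],c["cy"])
cv2.imwrite("pics/top.png",cv2.resize(ims[1],(800,600),interpolation=cv2.INTER_CUBIC))
cv2.imwrite("pics/scene.png",cv2.resize(ims[0],(800,600),interpolation=cv2.INTER_CUBIC))
print(r.finger_overhang,read_state())
E
```

```text
scene [-0.38314571  0.46754434  0.51142011] [-0.42987381  0.7210688  -0.46479589  0.28148371] 428.4441965382673 259.6272836314329 193.9726036492095
top [0.34882813 0.02634234 1.06781242] [-0.69647764  0.71386579 -0.06074177  0.04031092] 473.013352593363 250.65238684284128 207.21884048296653
0.014 {'time': 0.1, 'joint_positions': array([ 1.28139678,  0.33281528, -0.06468892,  1.46085345,  0.02160764,
        1.34988947, -0.08848745]), 'joint_vel': array([-0.00142336, -0.00125654,  0.00010118, -0.00148873,  0.00145991,
       -0.00106095, -0.00017816]), 'joint_torque': array([ 2.98220759e-03, -6.24547791e+01,  2.52354413e-02, -3.90717709e+01,
       -6.13298547e-02,  3.65699257e-02,  8.68835355e-05]), 'ee_pos': array([ 0.16468189, -0.60257762,  0.23583119]), 'eef_rot': array([ 9.91113715e-01,  1.33015788e-01, -1.17915089e-04, -6.23929483e-04]), 'ft_force': array([-0.8968029 , -0.90351641,  0.06216624]), 'torque': array([ 0.02689554,  0.03527167, -0.00276435]), 'grip_force': 0.0, 'width': 0.08712816438575569}
```

View pics/top.png

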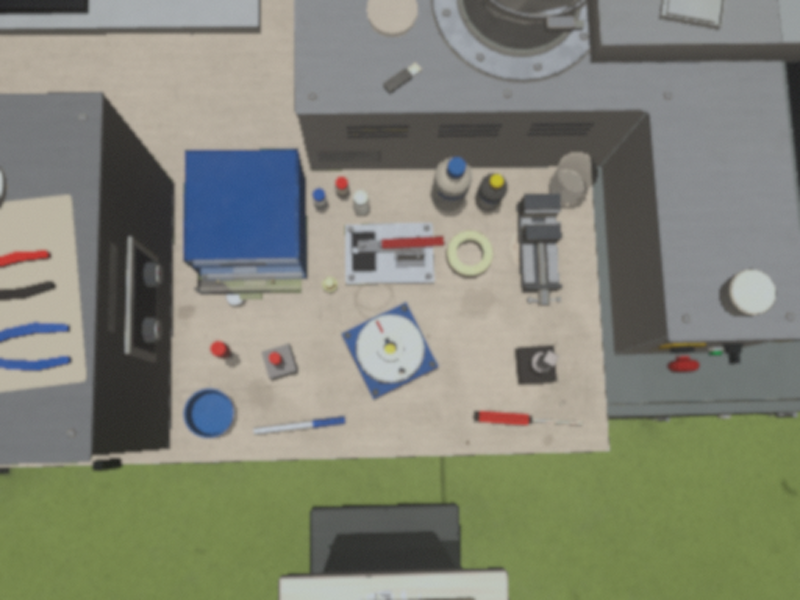

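View pics/scene.png

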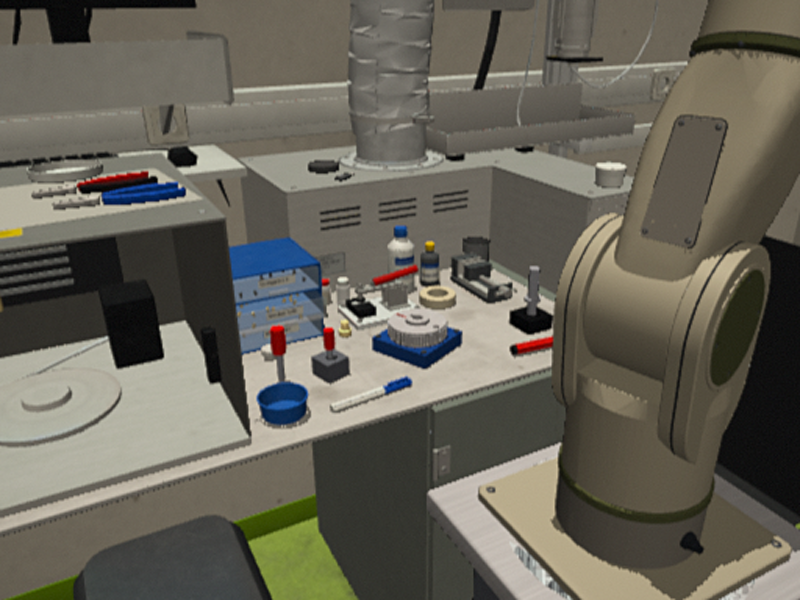

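```bash
python3 - <<'E'
from h import *
t=pickle.load(open("top.pkl","rb"));s=pickle.load(open("scene.pkl","rb"))
T=cloud(t);S=cloud(s)
def crop(c,u0,v0,w,h,k): return cv2.resize(c["pixels"][v0:v0+h,u0:u0+w,::-1],(w*k,h*k),interpolation=cv2.INTER_CUBIC)
a=crop(t,125,195,160,60,5); b=np.hstack([crop(s,160,200,80,60,5),crop(s,315,160,80,60,5)])
cv2.imwrite("pics/c1.png",np.vstack([a,b]))
def cl(P,c,name,box,f):
    u0,v0,u1,v1=box; p=P[v0:v1,u0:u1].reshape(-1,3); q=c["pixels"][v0:v1,u0:u1].reshape(-1,3).astype(int)
    m=f(p,q)&(np.linalg.norm(p-c["xyz"],axis=1)>.1); p=p[m]
    print(name,m.sum(),p.mean(0).round(4),np.percentile(p,2,axis=0).round(4),np.percentile(p,98,axis=0).round(4)); return p
red=lambda p,q:(q[:,0]>120)&(q[:,1]<80)&(q[:,2]<80)
for n,b in (("pinA",(165,218,192,245)),("pinB",(130,213,150,236)),("redline",(232,200,256,216))): cl(T,t,"T "+n,b,red)
cl(S,s,"S pinB",(168,205,188,230),red); cl(S,s,"S pinA",(202,205,222,228),red)
p=cl(T,t,"pulley",(215,190,285,258),lambda p,q:(p[:,2]>.040)&(p[:,2]<.051)&(q.min(1)>110))
print(cv2.minEnclosingCircle(p[:,:2].astype(np.float32)))
p=cl(T,t,"hub",(215,190,285,258),lambda p,q:(p[:,2]>.0515)&(p[:,2]<.06)); print(cv2.minEnclosingCircle(p[:,:2].astype(np.float32)))
blue=lambda p,q:(q[:,2]>q[:,0]+40)&(p[:,2]>.012)&(p[:,2]<.03)
p=cl(T,t,"plate",(215,190,285,258),blue);print(cv2.minAreaRect(p[:,:2].astype(np.float32)))
p=cl(T,t,"shaft",(325,215,360,250),lambda p,q:p[:,2]>.09)
p=cl(T,t,"sstand",(325,215,360,250),lambda p,q:(p[:,2]>.018)&(p[:,2]<.031));print(cv2.minAreaRect(p[:,:2].astype(np.float32)))
p=cl(T,t,"pstand",(165,218,192,245),lambda p,q:(p[:,2]>.023)&(p[:,2]<.037));print(cv2.minAreaRect(p[:,:2].astype(np.float32)))
p=cl(S,s,"S shaft",(330,168,352,200),lambda p,q:(p[:,2]>.065)&(p[:,2]<.105)&(p[:,0]<.65))
p=cl(S,s,"S hub",(240,190,300,235),lambda p,q:(p[:,2]>.0515)&(p[:,2]<.06))
cl(T,t,"drawers",(115,90,200,190),lambda p,q:p[:,2]>.05);cl(T,t,"leftbox",(0,60,110,290),lambda p,q:p[:,2]>.05)
E
```

```text
T pinA 30 [0.4478 0.1531 0.0756] [0.4417 0.1475 0.0679] [0.453  0.1586 0.079 ]
T pinB 57 [0.4615 0.2257 0.0896] [0.4534 0.2185 0.0846] [0.468  0.2338 0.0934]<stdin>:10: RuntimeWarning: Mean of empty slice.
  ret = um.true_divide(
Traceback (most recent call last):
IndexError: index -1 is out of bounds for axis 0 with size 0
```

View pics/c1.png

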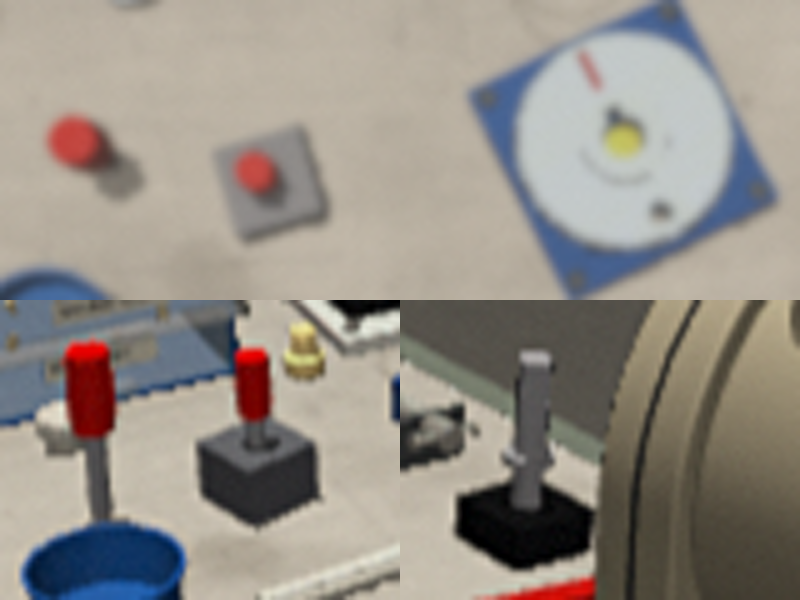

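The candidates for the pin are the free-standing red knob at top px (140,223), which is larger and taller, and the one in the grey block at (176,229). The second is meant: it is smaller, stands in the grey block and its top is at 0.076 m as given. The index hole is at (257,237), the red line at (243,209) and the bore at (250,223).

```bash
cat > m.py <<'E'
from h import *
t=pickle.load(open("top.pkl","rb"));s=pickle.load(open("scene.pkl","rb"))
T=cloud(t);S=cloud(s)
def cl(P,c,name,box,f):
    u0,v0,u1,v1=box; p=P[v0:v1,u0:u1].reshape(-1,3); q=c["pixels"][v0:v1,u0:u1].reshape(-1,3).astype(int)
    m=f(p,q); p=p[m]
    if len(p)<3: print(name,"none");return np.zeros((3,3))
    print(name,m.sum(),p.mean(0).round(4),np.percentile(p,2,axis=0).round(4),np.percentile(p,98,axis=0).round(4)); return p
def onplane(c,u,v,z):
    d=R.from_quat(c["orientation"]).apply([(u-c["cx"])/c["fx"],(v-c["cy"])/c["fy"],1]); return c["xyz"]+d*(z-c["xyz"][2])/d[2]
E
python3 - <<'E'
from m import *
reds=lambda p,q:(q[:,0]>q[:,1]+50)
print("hub",onplane(t,249.6,222.5,.054),"hole",onplane(t,257,237,.048),"line",onplane(t,243.2,209.5,.048))
cl(T,t,"line",(236,202,250,216),reds)
p=cl(T,t,"pinA top",(165,218,192,245),lambda p,q:reds(p,q)&(p[:,2]>.073))
cl(S,s,"S pinA",(202,205,222,228),reds)
A=lambda p:np.array(cv2.minEnclosingCircle(p[:,:2].astype(np.float32))[0]+cv2.minEnclosingCircle(p[:,:2].astype(np.float32))[1:])
B=lambda p:cv2.minAreaRect(p[:,:2].astype(np.float32))
p=cl(T,t,"pulley",(215,190,285,258),lambda p,q:(p[:,2]>.040)&(p[:,2]<.06)&(q[:,2]<q[:,0]+30));print(A(p))
p=cl(T,t,"hub",(236,208,265,238),lambda p,q:(p[:,2]>.0515)&(p[:,2]<.06)); print(A(p))
p=cl(T,t,"plate+",(215,190,285,258),lambda p,q:(p[:,2]>.018)&(p[:,2]<.06));print(B(p))
p=cl(T,t,"shaft",(325,215,360,250),lambda p,q:p[:,2]>.1);print(B(p))
p=cl(T,t,"sstand",(325,215,360,250),lambda p,q:(p[:,2]>.018)&(p[:,2]<.031));print(B(p))
p=cl(T,t,"pstand",(165,218,192,245),lambda p,q:(p[:,2]>.023)&(p[:,2]<.037));print(B(p))
cl(S,s,"S shaft",(330,168,352,200),lambda p,q:(p[:,2]>.065)&(p[:,2]<.115)&(p[:,0]<.65))
cl(T,t,"drawers",(115,90,200,190),lambda p,q:p[:,2]>.05);cl(T,t,"leftbox",(0,60,110,290),lambda p,q:p[:,2]>.05)
cl(T,t,"machine",(190,0,420,110),lambda p,q:p[:,2]>.08);cl(T,t,"right",(395,30,512,230),lambda p,q:p[:,2]>.08)
E
```

```text
hub [ 0.46127705 -0.00182975  0.054     ] hole [ 0.43007402 -0.01715538  0.048     ] line [0.49071914 0.01118698 0.048     ]
line none
pinA top 46 [0.4492 0.1549 0.0761] [0.4423 0.1474 0.0735] [0.4556 0.162  0.0788]
S pinA 99 [0.4347 0.1604 0.069 ] [0.4386 0.1488 0.0475] [0.4524 0.1637 0.0782]
pulley 1395 [ 0.4614 -0.001   0.0488] [ 0.4195 -0.0437  0.044 ] [0.5032 0.0406 0.0562]
[ 0.46192715 -0.00100879  0.04816234]
hub 200 [ 0.462  -0.001   0.0543] [ 0.4428 -0.0229  0.0516] [0.489  0.0228 0.058 ]
[ 0.46051425 -0.00156738  0.0391062 ]
plate+ 2183 [ 0.46   -0.0006  0.0402] [ 0.4059 -0.058   0.0212] [0.5179 0.0559 0.0557]
((0.4620438814163208, -0.0012350007891654968), (0.10434604436159134, 0.10414933413267136), 24.957950592041016)
shaft 74 [ 0.4291 -0.1905  0.1852] [ 0.3488 -0.2181  0.1008] [0.4453 0.0263 1.0678]
((0.3988076150417328, -0.09528614580631256), (0.020019084215164185, 0.262230783700943), 17.973140716552734)
sstand 405 [ 0.4347 -0.2061  0.0251] [ 0.4111 -0.2357  0.0204] [ 0.4615 -0.1842  0.0295]
((0.43654870986938477, -0.2104097157716751), (0.052509285509586334, 0.05337313935160637), 2.3446898460388184)
pstand 279 [0.448  0.154  0.0301] [0.4273 0.1332 0.0253] [0.4707 0.1765 0.0338]
((0.4492602050304413, 0.1551729142665863), (0.04037303477525711, 0.040150612592697144), 15.203572273254395)
S shaft 120 [ 0.4312 -0.2064  0.0894] [ 0.4249 -0.2146  0.0662] [ 0.4437 -0.1994  0.1097]
drawers 6494 [0.632  0.1868 0.1278] [0.542  0.1158 0.0516] [0.7185 0.2618 0.1359]
leftbox 23155 [0.5232 0.3393 0.266 ] [0.3417 0.3025 0.0704] [0.7122 0.4076 0.3139]
machine 22542 [ 0.7791 -0.1147  0.2065] [ 0.6979 -0.3281  0.0918] [0.8709 0.1007 0.3104]
right 21388 [ 0.6207 -0.3894  0.2057] [ 0.4446 -0.4909  0.097 ] [ 0.7866 -0.2989  0.255 ]
```

```bash
cat >> h.py <<'E'
def todo(p,yaw=None):
    "tool-frame shift in units to reach world TCP p; turn about tool z to bring tool x to yaw (deg)"
    st=read_state(); q=R.from_quat(st["eef_rot"]); d=q.inv().apply(np.array(p)-st["ee_pos"])/.04
    x=q.apply([1,0,0]); y0=np.degrees(np.arctan2(x[1],x[0])); z=q.apply([0,0,1])
    print("t%.2f"%st["time"],"pos",st["ee_pos"].round(4),"shift",d.round(3),"yaw %.2f"%y0,"z",z.round(4),"F",st["ft_force"].round(2),"w",round(st["width"],4))
    if yaw is not None: print("turn units", -((yaw-y0+180)%360-180)/8)
def wpix(c,p):
    v=R.from_quat(c["orientation"]).inv().apply(np.array(p)-c["xyz"]); th=np.arctan2(np.hypot(v[0],v[1]),v[2]); a=np.arctan2(v[1],v[0])
    return c["cx"]+c["fx"]*th*np.cos(a), c["cy"]+c["fy"]*th*np.sin(a)
E
python3 - <<'E'
from h import *
c=snap("wrist"); cv2.imwrite("pics/w0.png",c["pixels"][:,:,::-1])
print(c["xyz"],R.from_quat(c["orientation"]).as_matrix()[:,2],c["fx"],c["cx"],c["cy"],wpix(c,[.4365,-.2104,.04]))
todo([.40,-.33,.316])
E
```

```text
[ 0.22938338 -0.58581064  0.38387645] [-0.23801067 -0.06414676 -0.96914195] 297.3186396354542 258.77508876868404 193.16574574652074 (np.float64(55.360851323112314), np.float64(-54.6267163197825))
t0.15 pos [ 0.1647 -0.6026  0.236 ] shift [ 7.471 -5.026 -1.996] yaw 15.29 z [-3.e-04  1.e-03 -1.e+00] F [0.66 0.03 0.24] w 0.0872
```

>>> {"api": "carry_out", "payload": {
  "moves": [
    [0.93,-0.63,-0.25,0,0,0],
    [0.93,-0.63,-0.25,0,0,0],
    [0.93,-0.63,-0.25,0,0,0],
    [0.93,-0.63,-0.25,0,0,0],
    [0.93,-0.63,-0.25,0,0,0],
    [0.93,-0.63,-0.25,0,0,0],
    [0.93,-0.63,-0.25,0,0,0],
    [0.93,-0.63,-0.25,0,0,0],
    [0.77,-0.44,0.22,0,0,0],
    [0.77,-0.44,0.22,0,0,0],
    [0.77,-0.44,0.22,0,0,0],
    [0.77,-0.44,0.22,0,0,0],
    [0,0,0,0,0,0],
    [0,0,0,0,0,0]
  ],
  "fingers": 40,
  "force": 20
}}

```text
time: 1.9
ee_pos: [0.4986, -0.2301, 0.2812]
eef_rot: [0.991, 0.133, -0.0, 0.0]
ft_force: [-0.4, -0.4, -0.3]
width: 0.0401
grip_force: 0.0
```

```bash
python3 - <<'E'
from h import *
c=snap("wrist"); pickle.dump(c,open("w1.pkl","wb")); print(c["xyz"]); u,v=wpix(c,[.4365,-.2104,.05]); print(u,v)
u=int(np.clip(u,40,472));v=int(np.clip(v,40,344))
im=c["pixels"][max(0,v-40):v+40,max(0,u-40):u+40,::-1]; cv2.imwrite("pics/w1.png",cv2.resize(im,None,fx=7,fy=7,interpolation=cv2.INTER_CUBIC))
todo([.4493,.1552,.20])
E
```

```text
[ 0.56331389 -0.21319751  0.42924363]
231.76919302932683 211.17808205276114
t1.95 pos [ 0.4984 -0.2306  0.2814] shift [ 1.345 -9.63   2.031] yaw 15.21 z [-2.e-04 -5.e-04 -1.e+00] F [-0.23 -0.27  0.36] w 0.0396
```

View pics/w1.png

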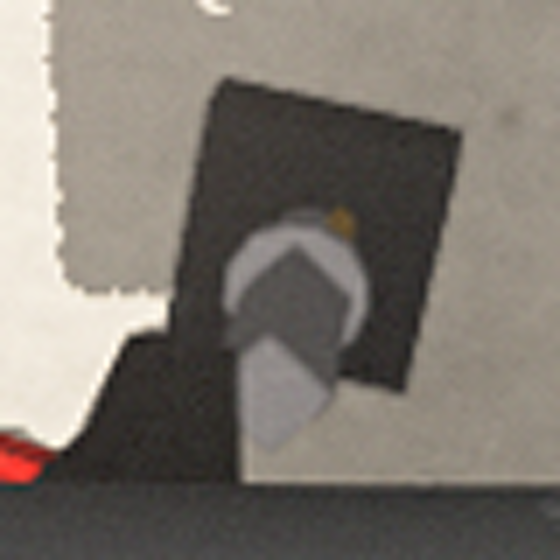

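The crop shows the shaft in the black block with the brass key at crop (343,220), i.e. wrist px (240,202.4), peeping out under the collar. It points ahead and to the right, normal to one of the square's faces.

```bash
python3 - <<'E'
from h import *
c=pickle.load(open("w1.pkl","rb"))
q=c["pixels"].astype(int); m=(q[...,0]>q[...,2]+30); v,u=np.nonzero(m[190:215,225:255]); print("brass",len(u),u.mean()+225,v.mean()+190)
cx,cy=.4365,-.2104
# collar top centre in image: check shaft axis; top face corners
print("axis@collar",wpix(c,[cx,cy,.054]),"top",wpix(c,[cx,cy,.108]))
for a in range(-90,31,10):
    k=lambda r,z:np.array(wpix(c,[cx+r*np.cos(np.radians(a)),cy+r*np.sin(np.radians(a)),z])).round(1)
    print(a,k(11,.030),k(11,.04))
def sq(a,z): return [np.array(wpix(c,[cx+.0113*np.cos(np.radians(a+45+90*i)),cy+.0113*np.sin(np.radians(a+45+90*i)),z])).round(1) for i in range(4)]
print(sq(-40,.108)); print("seen top corners approx",[(191+x/7,171+y/7) for x,y in((265,332),(335,385),(268,452),(240,430))])
E
```

```text
brass 10 239.4 202.4
axis@collar (np.float64(231.5097652139365), np.float64(212.0952585468502)) top (np.float64(227.47109433609924), np.float64(226.44260255792807))
-90 [680.3 305.6] [680.5 305.8]
-80 [705.8 233.8] [706. 234.]
-70 [719.  156.7] [719.3 156.8]
-60 [718.5  76.3] [718.8  76.3]
-50 [703.   -5.2] [703.3  -5.2]
-40 [671.8 -84.7] [672.1 -84.8]
-30 [ 624.7 -159.1] [ 624.9 -159.2]
-20 [ 562.3 -224.6] [ 562.6 -224.7]
-10 [ 486.6 -277.6] [ 486.8 -277.9]
0 [ 400.3 -315.2] [ 400.4 -315.4]
10 [ 307.1 -334.6] [ 307.2 -334.9]
20 [ 211.6 -334.8] [ 211.6 -335.1]
30 [ 118.5 -315.6] [ 118.4 -315.9]
[array([228.9, 217.4]), array([217.9, 224.7]), array([226.1, 235.3]), array([237.1, 228.1])]
seen top corners approx [(228.85714285714286, 218.42857142857144), (238.85714285714286, 226.0), (229.28571428571428, 235.57142857142856), (225.28571428571428, 232.42857142857144)]
```

```bash
python3 - <<'E'
from h import *
c=pickle.load(open("w1.pkl","rb")); cx,cy=.4365,-.2104
f=lambda r,a,z:np.array(wpix(c,[cx+r*np.cos(np.radians(a)),cy+r*np.sin(np.radians(a)),z])).round(1)
for a in range(-70,1,5): print(a,f(.011,a,.03),f(.011,a,.045),"edge",f(.0113,a+45,.108),f(.0113,a-45,.108),f(.0113,a-135,.108))
print(R.from_quat(c["orientation"]).as_matrix().round(3))
E
```

```text
-70 [240.8 206.2] [240.1 209.4] edge [233.6 219.5] [235.1 232.3] [221.5 233.3]
-65 [240.7 205.6] [240.  208.8] edge [232.9 219. ] [235.6 231.7] [222.2 233.8]
-60 [240.5 204.9] [239.9 208.1] edge [232.1 218.5] [236.  231.1] [222.9 234.2]
-55 [240.3 204.3] [239.6 207.5] edge [231.4 218.1] [236.4 230.4] [223.7 234.6]
-50 [240.  203.7] [239.4 206.8] edge [230.6 217.8] [236.7 229.7] [224.5 234.9]
-45 [239.7 203.1] [239.  206.2] edge [229.7 217.6] [236.9 228.9] [225.3 235.1]
-40 [239.3 202.6] [238.6 205.7] edge [228.9 217.4] [237.1 228.1] [226.1 235.3]
-35 [238.9 202. ] [238.2 205.1] edge [228.  217.3] [237.2 227.3] [226.9 235.4]
-30 [238.4 201.6] [237.7 204.6] edge [227.2 217.2] [237.2 226.5] [227.8 235.5]
-25 [237.9 201.1] [237.2 204.1] edge [226.3 217.2] [237.1 225.7] [228.6 235.4]
-20 [237.4 200.7] [236.6 203.7] edge [225.5 217.3] [237. 225.] [229.4 235.3]
-15 [236.8 200.3] [236.  203.4] edge [224.7 217.5] [236.8 224.2] [230.2 235.2]
-10 [236.2 200. ] [235.4 203. ] edge [223.9 217.8] [236.5 223.4] [231. 235.]
-5 [235.5 199.8] [234.7 202.8] edge [223.1 218.1] [236.2 222.7] [231.8 234.7]
0 [234.9 199.6] [234.  202.6] edge [222.3 218.4] [235.8 221.9] [232.5 234.3]
[[ 0.263 -0.935 -0.238]
 [-0.965 -0.255 -0.065]
 [ 0.001  0.247 -0.969]]
```

>>> {"api": "carry_out", "payload": {
  "moves": [
    [0.13,-0.96,0,0,0,0],
    [0.13,-0.96,0,0,0,0],
    [0.13,-0.96,0,0,0,0],
    [0.13,-0.96,0,0,0,0],
    [0.13,-0.96,0,0,0,0],
    [0.14,-0.96,0.2,0,0,0],
    [0.14,-0.96,0.4,0,0,0],
    [0.14,-0.96,0.4,0,0,0],
    [0.14,-0.96,0.5,0,0,0],
    [0.14,-0.99,0.53,0,0,0],
    [0,0,0,0,0,0],
    [0,0,0,0,0,0]
  ]
}}

```text
time: 3.45
ee_pos: [0.45, 0.1549, 0.2005]
eef_rot: [0.991, 0.132, 0.0, 0.0]
ft_force: [0.3, -1.1, 0.1]
width: 0.04
grip_force: 0.0
```

```bash
python3 - <<'E'
from h import *
c=snap("wrist"); pickle.dump(c,open("w2.pkl","wb"))
q=c["pixels"].astype(int)
print("expected knob top",wpix(c,[.4493,.1552,.076]),"tcp",wpix(c,read_state()["ee_pos"]))
m=((q[...,0]>130)&(q[...,1]<100)).astype(np.uint8); n,l,s,ce=cv2.connectedComponentsWithStats(m)
for i in range(1,n):
    if s[i,4]>30: print(s[i],ce[i])
todo([.4493,.1552,.063])
cv2.imwrite("pics/w2.png",c["pixels"][:,:,::-1])
E
```

```text
expected knob top (np.float64(257.32012557268365), np.float64(191.31996203730577)) tcp (np.float64(257.89292269558405), np.float64(245.09293623972457))
[432  82  63  40 753] [463.24966799 101.76626826]
[174 150  24  24 404] [185.02227723 161.73514851]
[391 176   4  15  31] [392.58064516 182.74193548]
[250 183  18  18 225] [258.48       192.11111111]
t3.50 pos [0.4502 0.1547 0.2006] shift [-0.021 -0.022  3.441] yaw 15.15 z [ 9.e-04 -6.e-04 -1.e+00] F [ 0.34  0.24 -0.19] w 0.0398
```

View pics/w2.png

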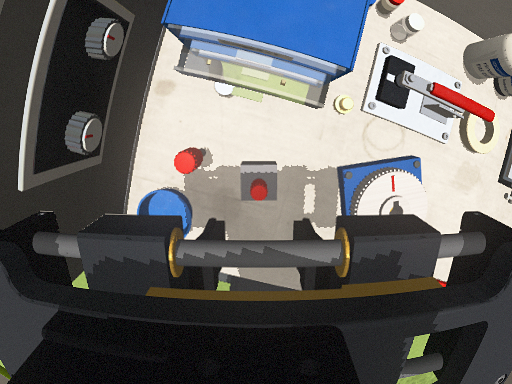

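The picture shows the small red knob at (258,192), where it is predicted to within about 1 px. The gripper is centred over it, and the larger pin at (185,162) is clear of the fingers.

>>> {"api": "carry_out", "payload": {
  "moves": [
    [0,0,0.9,0,0,0],
    [0,0,0.9,0,0,0],
    [0,0,0.9,0,0,0],
    [0,0,0.5,0,0,0],
    [0,0,0.24,0,0,0],
    [0,0,0,0,0,0],
    [0,0,0,0,0,0]
  ]
}}

```text
time: 4.38
ee_pos: [0.4503, 0.1561, 0.0635]
eef_rot: [0.991, 0.133, 0.001, 0.0]
ft_force: [-0.4, 0.5, -0.8]
width: 0.04
grip_force: 0.0
```

>>> {"api": "carry_out", "payload": {
  "moves": [
    [0,0,0,0,0,0],
    [0,0,0,0,0,0],
    [0,0,0,0,0,0],
    [0,0,0,0,0,0],
    [0,0,0,0,0,0],
    [0,0,0,0,0,0]
  ],
  "fingers": 0,
  "force": 20
}}

```text
time: 5.12
ee_pos: [0.4496, 0.1563, 0.0626]
eef_rot: [0.991, 0.133, 0.0, 0.0]
ft_force: [-0.8, -0.1, 1.5]
width: 0.0155
grip_force: 20.0
```

>>> {"api": "carry_out", "payload": {
  "moves": [
    [0,0,-0.3,0,0,0],
    [0,0,-0.6,0,0,0],
    [0,0,-0.7,0,0,0],
    [-0.13,0.3,0,0,0,0],
    [-0.3,0.74,0,0,0,0],
    [-0.3,0.74,0,0,0,0],
    [-0.3,0.74,0,0,0,0],
    [-0.3,0.74,0,0,0,0],
    [-0.2,0.5,0,0,0,0],
    [-0.1,0.26,0,0,0,0],
    [0,0,0,0,0,0],
    [0,0,0,0,0,0]
  ]
}}

```text
time: 6.62
ee_pos: [0.4291, -0.0152, 0.1265]
eef_rot: [0.991, 0.134, -0.0, -0.0]
ft_force: [1.6, -0.0, -0.6]
width: 0.0154
grip_force: 20.0
```

```bash
python3 - <<'E'
from h import *
todo([.4294,-.0164,.1])
ims=[]
c=snap("scene"); pickle.dump(c,open("s3.pkl","wb")); d=snap("wrist"); pickle.dump(d,open("w3.pkl","wb"))
a=cv2.resize(c["pixels"][170:240,215:305,::-1],None,fx=5,fy=5,interpolation=cv2.INTER_CUBIC)
b=cv2.resize(d["pixels"][150:290,170:350,::-1],(450,350),interpolation=cv2.INTER_CUBIC); print(a.shape)
cv2.imwrite("pics/sw3.png",cv2.resize(np.hstack([a,b[:350]]),(800,311)))
E
```

```text
t6.62 pos [ 0.4291 -0.0152  0.1265] shift [0.    0.03  0.662] yaw 15.34 z [-0.e+00  2.e-04 -1.e+00] F [ 1.62 -0.03 -0.65] w 0.0154
(350, 450, 3)
```

View pics/sw3.png

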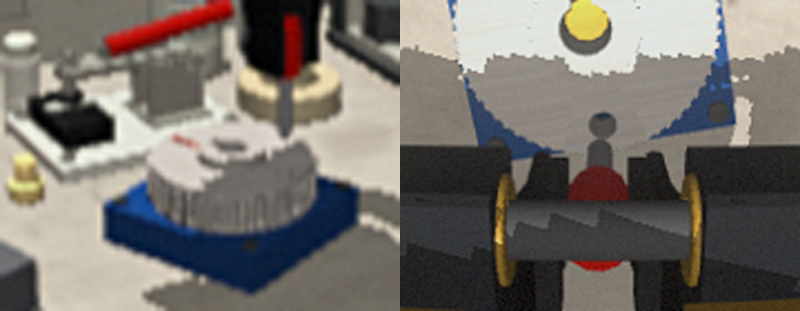

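```bash
python3 - <<'E'
from h import *
d=pickle.load(open("w3.pkl","rb")); p=read_state()["ee_pos"]
print("hole pred",wpix(d,[.4294,-.0164,.048]),"seen 260.9 205.8; hub pred",wpix(d,[.462,-.0012,.054]),"tcp",wpix(d,p))
for z in(.07,.08,.09): print("stem pred",z,wpix(d,[p[0],p[1],z]))
print("hole +1mm x,y",wpix(d,[.4304,-.0164,.048]),wpix(d,[.4294,-.0154,.048]))
# dark blob hole centre
g=cv2.cvtColor(d["pixels"],cv2.COLOR_RGB2GRAY); print(g[198:224,250:272])
E
```

```text
hole pred (np.float64(259.41688278317355), np.float64(204.45796602885005)) seen 260.9 205.8; hub pred (np.float64(251.40233065392277), np.float64(161.18782500830505)) tcp (np.float64(257.4994660020489), np.float64(245.17974586873112))
stem pred 0.07 (np.float64(257.8000832187496), np.float64(212.99979078860773))
stem pred 0.08 (np.float64(257.7577984657265), np.float64(217.48656535292767))
stem pred 0.09 (np.float64(257.7115764188127), np.float64(222.4057248606789))
hole +1mm x,y (np.float64(259.75129083721185), np.float64(203.29246269563401)) (np.float64(258.2026802562247), np.float64(204.13830684924773))
[[137 135 139 138 137 138 139 137 140 136 138 139 137 137 138 140 139 143
  140 141 141 138]
 [141 140 141 136 140 138 140 140 140 142 139 131 135 141 139 136 140 137
  137 135 140 134]
 [138 137 141 138 139 145 142 137 132 124 109 100  99 121 133 141 138 135
  137 136 136 134]
 [141 140 141 137 138 144 135 107  81  57  46  48  48  53  85 116 133 136
  129 136 136 133]
 [140 140 141 137 137 137 105  66  54  46  43  54  51  53  55  80 117 133
  132 134 133 132]
 [138 138 134 133 141
[... 1232 characters left out ...]
1  71  67  64  57 117 134 126
  133 134 129 126]
 [135 137 133 140  97  67  63  65  66  66  69  68  65  68  64 101 130 120
  127 133 128 122]
 [133 137 132 136  99  67  67  66  69  69  67  67  65  66  66  97 123 130
  123 124 129 128]
 [127 123 124 130  92  67  62  65  69  67  68  69  71  66  59  83 118 128
  128 130 127 125]
 [126 118 124 134  90  62  64  67  67  71  68  68  67  68  63  87 120 127
  127 128 127 131]
 [128 130 132 133  88  64  66  66  68  71  66  70  67  65  61  83 123 130
  127 130 130 134]
 [127 129 127 126  84  63  65  69  68  70  68  68  70  69  61  90 126 128
  128 132 126 137]
 [125 132 129 118  79  60  69  69  66  67  71  69  66  66  60  86 123 133
  130 125 130 135]]
```

>>> {"api": "carry_out", "payload": {
  "moves": [
    [0,0.03,0,0,0,0],
    [0,0,0.3,0,0,0],
    [0,0,0.3,0,0,0],
    [0,0,0,0,0,0]
  ]
}}

```text
time: 7.22
ee_pos: [0.4287, -0.017, 0.1013]
eef_rot: [0.991, 0.133, -0.001, -0.001]
ft_force: [0.5, -0.2, -0.3]
width: 0.0154
grip_force: 20.0
```

```bash
python3 - <<'E'
from h import *
todo([.4294,-.0164,.067])
E
```

```text
t7.22 pos [ 0.4287 -0.017   0.1013] shift [ 0.023 -0.008  0.857] yaw 15.30 z [-1.8e-03  8.0e-04 -1.0e+00] F [ 0.53 -0.25 -0.28] w 0.0154
```

Foot at about z = 0.044, 4 mm into the hole with no force. I'll continue down.

>>> {"api": "carry_out", "payload": {
  "moves": [
    [0,0,0.2,0,0,0],
    [0,0,0.2,0,0,0],
    [0,0,0.2,0,0,0],
    [0,0,0.15,0,0,0],
    [0,0,0.1,0,0,0],
    [0,0,0.05,0,0,0],
    [0,0,0,0,0,0]
  ]
}}

```text
time: 8.1
ee_pos: [0.4294, -0.0173, 0.0666]
eef_rot: [0.991, 0.133, -0.0, 0.0]
ft_force: [-0.3, 0.3, 0.7]
width: 0.0153
grip_force: 20.0
```

>>> {"api": "carry_out", "payload": {
  "moves": [
    [0,0,0.05,0,0,0],
    [0,0,0.05,0,0,0],
    [0,0,0,0,0,0],
    [0,0,0,0,0,0]
  ]
}}

```text
time: 8.6
ee_pos: [0.431, -0.0176, 0.0646]
eef_rot: [0.991, 0.133, 0.001, 0.001]
ft_force: [-5.4, -0.9, 24.6]
width: 0.015
grip_force: 20.0
```

>>> {"api": "carry_out", "payload": {
  "moves": [
    [0,0,-0.06,0,0,0],
    [0,0,0,0,0,0],
    [0,0,0,0,0,0],
    [0,0,0,0,0,0]
  ],
  "fingers": 36
}}

```text
time: 9.1
ee_pos: [0.4292, -0.0172, 0.0647]
eef_rot: [0.991, 0.133, -0.0, -0.0]
ft_force: [0.1, 0.2, 0.1]
width: 0.0352
grip_force: 0.0
```

>>> {"api": "carry_out", "payload": {
  "moves": [
    [0,0,-0.5,0,0,0],
    [0,0,-1,0,0,0],
    [0,0,-1,0,0,0],
    [0,0,-1,0,0,0],
    [0,0,0,0,0,0],
    [0,0,0,0,0,0]
  ]
}}

```text
time: 9.85
ee_pos: [0.429, -0.0173, 0.2043]
eef_rot: [0.991, 0.133, -0.0, 0.0]
ft_force: [-0.0, -0.6, 0.2]
width: 0.0359
grip_force: 0.0
```

```bash
python3 - <<'E'
from h import *
todo([.4365,-.2104,.23],-33)
c=snap("scene"); d=snap("wrist"); pickle.dump(d,open("w4.pkl","wb"));pickle.dump(c,open("s4.pkl","wb"))
P=cloud(c); q=c["pixels"].astype(int); m=(q[...,0]>q[...,1]+60)&(np.linalg.norm(P[...,:2]-[.43,-.017],axis=-1)<.03)&(P[...,2]>.05); p=P[m]; print(len(p),p.mean(0),p.max(0),p.min(0))
print("knob top pred",wpix(d,[.4294,-.0164,.08]))
w=d["pixels"].astype(int); k=(w[...,0]>130)&(w[...,1]<90); n,l,s,ce=cv2.connectedComponentsWithStats(k.astype(np.uint8)); print([(s[i],ce[i]) for i in range(1,n) if s[i,4]>40])
E
```

```text
t9.85 pos [ 0.429  -0.0173  0.2043] shift [-1.092  4.706 -0.643] yaw 15.28 z [-7.e-04 -2.e-04 -1.e+00] F [-0.03 -0.6   0.2 ] w 0.0359
turn units 6.0352356917164265
77 [ 0.42209513 -0.01469764  0.06789384] [ 0.43229779 -0.00799777  0.08225642] [ 0.4173812  -0.02314702  0.05037596]
knob top pred (np.float64(257.29723915509675), np.float64(189.68398785316293))
[(array([ 282,    6,   89,   35, 1077], dtype=int32), array([326.80965645,  22.02042711])), (array([ 37,  96,  14,  20, 185], dtype=int32), array([ 43.62702703, 105.29189189])), (array([251, 185,  17,  15, 196], dtype=int32), array([258.80102041, 191.85204082]))]
```

>>> {"api": "carry_out", "payload": {
  "moves": [
    [-0.2,0.85,-0.15,0,0,0],
    [-0.2,0.85,-0.15,0,0,0],
    [-0.2,0.85,-0.15,0,0,0],
    [-0.2,0.85,-0.15,0,0,0],
    [-0.2,0.85,0,0,0,0],
    [-0.1,0.45,0,0,0,1],
    [0,0,0,0,0,1],
    [0,0,0,0,0,1],
    [0,0,0,0,0,1],
    [0,0,0,0,0,1],
    [0,0,0,0,0,1],
    [0,0,0,0,0,0],
    [0,0,0,0,0,0]
  ]
}}

```text
time: 11.58
ee_pos: [0.4363, -0.2101, 0.2284]
eef_rot: [0.96, -0.28, -0.0, -0.0]
ft_force: [0.0, -0.2, 0.9]
width: 0.0361
grip_force: 0.0
```

```bash
python3 - <<'E'
from m import *
cl(T,t,"rlow",(390,215,440,262),lambda p,q:p[:,2]>.02)
todo([.4365,-.2104,.092],-33)
d=snap("wrist"); pickle.dump(d,open("w5.pkl","wb"))
a=wpix(d,[.4365,-.2104,.054]); print("collar top",a,"top",wpix(d,[.4365,-.2104,.108]))
for f in(-45,-33,-20): print(f,wpix(d,[.4365+.011*np.cos(np.radians(f)),-.2104+.011*np.sin(np.radians(f)),.04]))
q=d["pixels"].astype(int); u,v=map(int,a); m=(q[...,0]>q[...,2]+25); vv,uu=np.nonzero(m[v-40:v+20,u-30:u+30]); print("brass",len(uu),uu.mean()+u-30,vv.mean()+v-40)
cv2.imwrite("pics/w5.png",cv2.resize(d["pixels"][v-45:v+55,u-50:u+50,::-1],(600,600),interpolation=cv2.INTER_CUBIC)); print(u-50,v-45)
E
```

```text
rlow 646 [ 0.4441 -0.3407  0.1318] [ 0.413  -0.3808  0.0237] [ 0.469  -0.3257  0.212 ]
t11.57 pos [ 0.4363 -0.2101  0.2284] shift [0.012 0.005 3.409] yaw -32.53 z [-8.e-04  5.e-04 -1.e+00] F [ 0.04 -0.17  0.86] w 0.0361
turn units 0.05886878674581908
collar top (np.float64(258.33981926427515), np.float64(179.99421369068943)) top (np.float64(258.25145187780123), np.float64(191.8453716398723))
-45 (np.float64(260.42713901510655), np.float64(168.33325147758913))
-33 (np.float64(258.432703583464), np.float64(168.1105052488145))
-20 (np.float64(256.2711700321449), np.float64(168.33638283322065))
brass 87 260.2413793103448 153.08045977011494
208 134
```

View pics/w5.png

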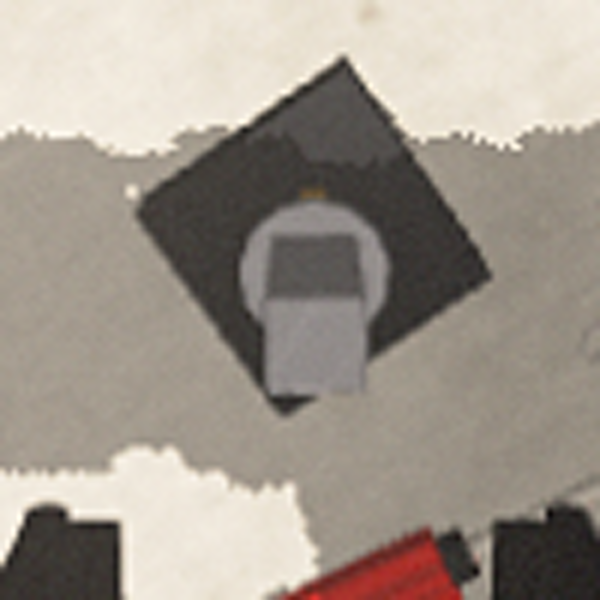

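The picture shows the shaft square to the tool, with its key straight ahead (tool +x) at crop (313,193) and its top centred between the fingers. I'll descend and grip.

>>> {"api": "carry_out", "payload": {
  "moves": [
    [0,0,0.9,0,0,0],
    [0,0,0.9,0,0,0],
    [0,0,0.9,0,0,0],
    [0,0,0.5,0,0,0],
    [0,0,0.2,0,0,0],
    [0,0,0,0,0,0],
    [0,0,0,0,0,0]
  ]
}}

```text
time: 12.5
ee_pos: [0.4371, -0.2104, 0.0939]
eef_rot: [0.96, -0.281, 0.001, 0.0]
ft_force: [-0.3, -0.8, 0.5]
width: 0.0359
grip_force: 0.0
```

>>> {"api": "carry_out", "payload": {
  "moves": [
    [0,0,0,0,0,0],
    [0,0,0,0,0,0],
    [0,0,0,0,0,0],
    [0,0,0,0,0,0],
    [0,0,0,0,0,0]
  ],
  "fingers": 0,
  "force": 45
}}

```text
time: 13.12
ee_pos: [0.4367, -0.2102, 0.0932]
eef_rot: [0.96, -0.282, 0.0, 0.0]
ft_force: [0.3, 0.3, 3.3]
width: 0.0156
grip_force: 44.8
```

>>> {"api": "carry_out", "payload": {
  "moves": [
    [0,0,-0.2,0,0,0],
    [0,0,-0.4,0,0,0],
    [0,0,-0.6,0,0,0],
    [0,0,-0.7,0,0,0],
    [0,0,-0.7,0,0,0],
    [0,0,0,0,0,0],
    [0,0,0,0,0,0]
  ]
}}

```text
time: 14.0
ee_pos: [0.4361, -0.2101, 0.1965]
eef_rot: [0.96, -0.282, -0.0, 0.0]
ft_force: [-0.1, 0.4, -2.1]
width: 0.0154
grip_force: 44.8
```

```bash
python3 - <<'E'
from h import *
todo([.4620,-.0012,.165],25)
E
```

```text
t14.00 pos [ 0.4361 -0.2101  0.1965] shift [-2.276 -4.744  0.788] yaw -32.72 z [-6.e-04  1.e-04 -1.e+00] F [-0.1   0.35 -2.12] w 0.0154
turn units -7.214588154526101
```

>>> {"api": "carry_out", "payload": {
  "moves": [
    [-0.28,-0.6,0,0,0,0],
    [-0.4,-0.83,0,0,0,0],
    [-0.4,-0.83,0,0,0,0],
    [-0.4,-0.83,0,0,0,0],
    [-0.4,-0.83,0,0,0,0],
    [-0.4,-0.82,0,0,0,-0.5],
    [0,0,0,0,0,-1],
    [0,0,0,0,0,-1],
    [0,0,0,0,0,-1],
    [0,0,0,0,0,-1],
    [0,0,0,0,0,-1],
    [0,0,0,0,0,-1],
    [0,0,0,0,0,-0.7],
    [0,0,0,0,0,0],
    [0,0,0,0,0,0]
  ]
}}

```text
time: 15.88
ee_pos: [0.4619, -0.0014, 0.1964]
eef_rot: [0.977, 0.214, -0.0, -0.0]
ft_force: [-0.4, -0.1, -2.2]
width: 0.0155
grip_force: 44.8
```

```bash
python3 - <<'E'
from h import *
todo([.4620,-.0012,.145],25)
d=snap("wrist"); s=snap("scene"); pickle.dump(d,open("w6.pkl","wb"));pickle.dump(s,open("s6.pkl","wb"))
p=read_state()["ee_pos"]
print("hub",wpix(d,[.462,-.0012,.054]),"shaft low end",wpix(d,[p[0],p[1],p[2]-.081]),"collar",wpix(d,[p[0],p[1],p[2]-.045]))
a=cv2.resize(d["pixels"][120:260,185:335,::-1],(500,467),interpolation=cv2.INTER_CUBIC)
b=cv2.resize(s["pixels"][150:243,240:300,::-1],(300,467),interpolation=cv2.INTER_CUBIC)
cv2.imwrite("pics/w6.png",np.hstack([a,b]))
E
```

```text
t15.88 pos [ 0.4619 -0.0014  0.1964] shift [ 0.006 -0.002  1.285] yaw 24.76 z [-9.e-04  1.e-04 -1.e+00] F [-0.45 -0.11 -2.18] w 0.0155
turn units -0.02993477873503636
hub (np.float64(257.9751777817579), np.float64(185.93471681495473)) shaft low end (np.float64(257.9985432505164), np.float64(203.1879403147574)) collar (np.float64(257.86623038891423), np.float64(217.88022275812787))
```

View pics/w6.png

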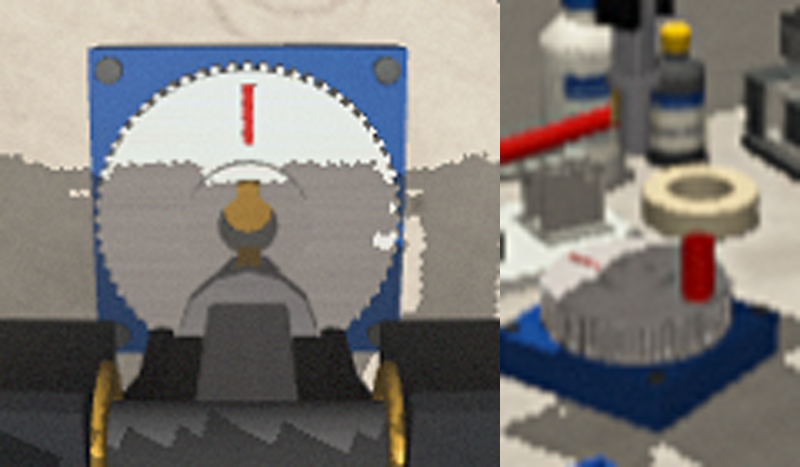

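The wrist view shows the key, the keyway and the red line all in line at column ≈ 248. The scene view shows the pin's knob down on the pulley. I'll insert now.

>>> {"api": "carry_out", "payload": {
  "moves": [
    [0,0,0.3,0,0,0],
    [0,0,0.4,0,0,0],
    [0,0,0.4,0,0,0],
    [0,0,0.25,0,0,0],
    [0,0,0.1,0,0,0],
    [0,0,0.1,0,0,0],
    [0,0,0.1,0,0,0],
    [0,0,0,0,0,0]
  ]
}}

```text
time: 16.98
ee_pos: [0.4621, -0.0014, 0.1308]
eef_rot: [0.977, 0.216, -0.0, 0.0]
ft_force: [-1.0, 0.4, -1.3]
width: 0.0157
grip_force: 44.8
```

```bash
python3 - <<'E'
from h import *
todo([.4620,-.0012,.0992],25)
E
```

```text
t16.98 pos [ 0.4621 -0.0014  0.1308] shift [ 0.    -0.004  0.79 ] yaw 24.89 z [-3.e-04 -1.e-04 -1.e+00] F [-1.04  0.44 -1.26] w 0.0157
turn units -0.013782841188444195
```

Nose in the bore, no load. The key meets the hub at TCP z ≈ 0.121, so I'll go on slowly.

>>> {"api": "carry_out", "payload": {
  "moves": [
    [0,0,0.1,0,0,0],
    [0,0,0.1,0,0,0],
    [0,0,0.1,0,0,0],
    [0,0,0.1,0,0,0],
    [0,0,0.05,0,0,0],
    [0,0,0,0,0,0]
  ]
}}

```text
time: 17.73
ee_pos: [0.4621, -0.0014, 0.1128]
eef_rot: [0.977, 0.215, -0.0, -0.0]
ft_force: [0.1, -1.2, -1.5]
width: 0.0156
grip_force: 44.8
```

>>> {"api": "carry_out", "payload": {
  "moves": [
    [0,0,0.1,0,0,0],
    [0,0,0.1,0,0,0],
    [0,0,0.1,0,0,0],
    [0,0,0.05,0,0,0],
    [0,0,0.03,0,0,0],
    [0,0,0,0,0,0],
    [0,0,0,0,0,0]
  ]
}}

```text
time: 18.6
ee_pos: [0.4627, -0.0014, 0.099]
eef_rot: [0.977, 0.215, 0.0, 0.001]
ft_force: [-9.3, 0.5, 21.1]
width: 0.0158
grip_force: 44.9
```

>>> {"api": "carry_out", "payload": {
  "moves": [
    [0,0,0,0,0,0],
    [0,0,0,0,0,0],
    [0,0,0,0,0,0],
    [0,0,0,0,0,0]
  ]
}}

```text
time: 19.1
ee_pos: [0.4626, -0.0014, 0.099]
eef_rot: [0.977, 0.215, 0.0, 0.001]
ft_force: [-10.4, -0.3, 20.4]
width: 0.0151
grip_force: 44.9
```

```bash
python3 - <<'E'
from h import *
todo([.4620,-.0012,.0992],25)
s=snap("scene"); cv2.imwrite("pics/s7.png",cv2.resize(s["pixels"][150:240,230:320,::-1],(600,600),interpolation=cv2.INTER_CUBIC))
E
```

```text
t19.10 pos [ 0.4626 -0.0014  0.099 ] shift [-0.012 -0.011 -0.004] yaw 24.88 z [ 7.e-04 -9.e-04 -1.e+00] F [-10.41  -0.31  20.38] w 0.0151
turn units -0.01491823577835305
```

View pics/s7.png

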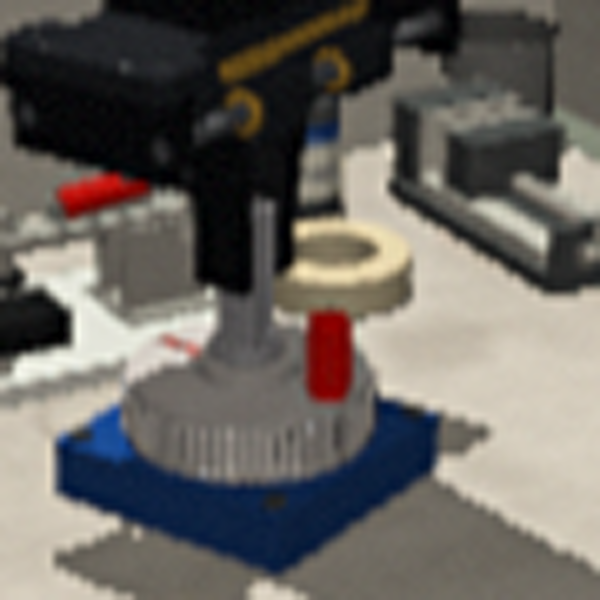

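The picture shows the collar on the hub at crop (245,350) and the red knob on the pulley at (330,355). The fingers still hold the shaft and press down with about 20 N. I'm handing in.

```bash
python3 -c "
from bench import r
print(r.close_job())"
```

```text
the job is handed in; nothing more can be done
None
```

The job is handed in after about 19 s: the index pin is down in its hole, and the shaft is keyed in with its collar on the hub, still gripped at 45 N and pressed home with about 20 N; the judge's verdict was not shown.

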